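# Close and lock the lamp cover of an HPLC detector

## Robot

A 6-joint arm with a two-finger parallel gripper is mounted at the origin on the work surface. World frame = base frame: x ahead of the robot, y to its left, z up, the work surface at z = 0. Lengths are in mm, angles in degrees, forces in N, time in s.
With the tool pointing down it reaches from about 300 to 875 mm from the base axis. Payload 6.4 kg.
Tool frame: the origin (TCP) lies at the very end of the fingers, on their centre line; the grasp point (between the pads) lies 19 mm behind it (env.tcp_to_grasp is the distance from the TCP to the grasp point, in mm); z points along the fingers, y is the line along which they close (so a half turn about z gives the same grasp; the last joint's range is limited). The gripper opens to 85 mm and grips with 20 to 120 N. Pads are 22 mm wide; open, the fingers measure 114 mm over their backs; the gripper's body (76 mm by 85 mm) begins 54 mm behind the grasp point. The pads swing forward as they close: fully open they stand 13 mm farther back than shut.
Start: joints at [-86.878, 10.359, 92.074, -0, 77.567, -11.82], TCP at [148.281, -555.566, 231.288] pointing down, gripper open.
Joint ranges: [-171.53, 171.53], [-51.25, 118.39], [17.06, 147.69], [-65.23, 245.23], [0, 150.52], [-178.68, 178.68]. Speed limits (degrees/s): [147.25, 147.25, 172.46, 180, 180, 180].

## Interface

Orientations are given as a 3x3 rotation matrix whose columns are the frame's x, y, z axes.
In Python, from plant import env, viewer, ticket gives the robot as it stands. The module is installed in compiled form; this text tells all that it offers.
- The arm moves only by the shell command python3 -m jog 'ROWS' [FORCE]. ROWS is text: rows parted by semicolons, each of 7 numbers parted by spaces: the turn, a rotation vector about the tool's x, y, z in degrees, then the shift along the tool's x, y, z in m, then the closure, from 0 (fully open) to 1 (shut). A call has 1 to 8 rows; each row shifts and turns the commanded pose from where the row before left it, along the tool's axes as they then stand; what a row does not reach is not made up. A row lasts 1/8 s, in which the tool goes at most 62.5 mm and 10.7 degrees, less where a joint would pass 70% of its speed; a pose out of reach is approached as far as the arm can. A call is refused whole if a number of a shift passes 0.0625 or a number of a turn 10.7, either way. A call with a gripper value outside its range is refused whole. The fingers move at their own pace and stop on an object; FORCE is the grip in N (left out, the last holds). Time passes only in rows, so rows that do not move let the fingers close. It gives the time, the measured TCP pose, the force, the opening and the grip force at its end, in the units of the state.
- env.read_state(): the state, without advancing time (a new reading comes with each control period).
- viewer.grab_frame(name): name is "side" or "top"; returns a dict with "frame" (400x640x3 uint8, red, green, blue), "depth" (400x640 float32, mm along the optical axis (not along the pixel's ray), 0 where there is no reading), "camera_matrix" (3x3 intrinsics, pixels), "world_from_camera" (4x4, takes a point from camera to world coordinates). Camera axes: x right, y down, z forward; pixel columns grow to the right and rows downward; lengths in mm; the calibration is good to about 2 mm. A picture is of the moment at which its call begins.
- ticket.sign_off(): hands the job in; it is judged then, once.
The state is a dict: "t": time; "joint_positions": joint angles; "qd": joint speeds; "joint_torque": joint torques, N m; "ee_pos": TCP position; "eef_rot": TCP orientation; "contact_force": force on the tool from outside, world axes, zero at the start; "wrist_torque": the same for the moment, N m; "finger_gap": opening from 0.0 (shut) to 1.0 (fully open); "grasp_force": force on a finger pad.
Only numpy, scipy, OpenCV 4.12 (cv2) and the standard library are available. Lean on these libraries where they do the work, as an engineer would, in place of code of your own. Each camera call takes 0.05 s, during which the arm holds its last target. There are 200 camera calls.

## Task

The lamp in the detector has been changed: push its hinged service cover down onto the gasket with your fingertips, then set a fingertip in the slot of the cover's quarter-turn fastener and turn it clockwise to its stop, so that the cover is locked. Do not swing the cover further open, and leave the rack, bottle, vial and screwdriver where they are.

Things in the scene. Friction and masses are not known exactly. Their poses are not given: they have to be found in the camera images.
- detector: White liquid chromatography detector module, fixed on the bench, 440 mm deep (x) x 350 mm wide (y) x 140 mm high. Origin: centre of its underside, on the bench. Its front is at -x and faces the robot; its flat top is 140 mm above the bench. Its open service compartment lies under the cover in the front half of the top.
- cover (a joint): Opening angle of the cover (rad), 0 = fully down: a flat grey plate, 210 mm from hinge to front edge, 270 mm wide, 10 mm thick, hinged along its rear edge; starts ajar at 0.3 to 0.55. A friction hinge holds it where it is left; 1 to 3 N at the front edge pushes it down. Unlocked, the soft gasket may hold the front edge up to 2.5 mm proud; about 8 N squeezes it flat.
- cover_edge (a point): Middle of the cover's front edge, on its upper face; the axes are the cover's: x from front edge towards hinge, y to the left seen from the robot, z out of the upper face. The plate is bare and flat beside the fastener: 70 to 130 mm to either side of the middle, from the front edge to 130 mm behind it.
- cover_hinge (a point): Point on the cover's hinge line, at the middle of its rear edge, on its underside and 140 mm above the bench; same axes as cover_edge. The hinge line runs along y.
- cam_slot (a point): Centre of the fastener's upper face, on its axis, 132 mm from the hinge line, 3 mm above the cover's upper face. Black disc, 96 mm diameter, flush in a square 116 mm aluminium plate; one straight slot across its middle, 82 mm long, 36 mm wide, 16 mm deep, flat floor, closed ends. x runs along the slot, z out of the cover. Unlocked the slot points front to rear; locked it lies parallel to the front edge.
- cam (a joint): Turn of the fastener (rad), growing clockwise seen from above: 0 = unlocked (starts at 0 to 0.3), 1.571 = locked, a hard stop. From about 0.8 on, its 60 mm tongue below runs under a keeper behind the front wall and draws the cover down; turned too early it lands on the keeper and the cover cannot close. It takes 0.1 to 0.25 N m and stays where it is left.
- rack: Blue 40-hole vial rack, 75 x 120 x 40 mm, loose on the rear of the detector's top; origin: centre of its underside.
- bottle: Amber bottle with blue cap, 70 mm diameter, 140 mm high, loose on the rear of the detector's top; origin: centre of its underside.
- vial: Small clear capped vial, 23 mm diameter, 58 mm high, loose on the detector's top beside the left edge of the cover; origin: centre of its underside.
- driver: Screwdriver, 180 mm long, lying loose on the bench to the right of the detector; origin: middle of its underside.

How it is judged (in metres and radians):
On the way, in this order (a step that is already met when the one before it is completed fails the run):
1. the cover is pushed down onto its gasket while the fastener is still unlocked (value of joint cover below 0.025 rad and value of joint cam below 0.7 rad), for 0.2 s.
2. the fastener is turned home and the cover is held down (value of joint cover below 0.01 rad and value of joint cam above 1.43 rad), for 0.2 s.
At the end, for the whole second after the job is handed in: The cover is down within 0.01 rad (about 2 mm at the front edge), the fastener is within 0.14 rad (8 degrees) of its locked stop and at rest (all of step 2 and velocity of joint cam between -0.05 and 0.05 rad/s); the robot touches nothing.
It fails at once if the cover is swung further open than it may start (more than 0.62 rad) (value of joint cover above 0.62 rad).
It fails at once if the rack, bottle, vial or screwdriver is shifted by more than 30 mm or lifted (distance of any of rack, bottle, vial, driver from where it was at the start of the episode above 0.03 m).
It also fails if it takes over 51 s, if anything falls off the work surface, if the arm or the gripper's body presses on something with over 40 N, if the wrist force passes 120 N, or if a joint passes its speed limit or range.

## Working session

There is one attempt and no reset: what is moved stays moved. The work goes in short steps, Python scripts to look and compute and a shell command to move; the robot and the scene stay as the last step left them, time stands still between calls to the robot, and variables do not carry over. Pictures are saved under pics/ and viewed, at most 10 in all, crops included, and the job is handed in when it is done.

```bash
mkdir -p pics; cat > h.py <<'E'
from plant import env, viewer, ticket
import numpy as np, cv2
np.set_printoptions(precision=3,suppress=True)
def grab(n,png):
    f=viewer.grab_frame(n); cv2.imwrite('pics/'+png,f['frame'][:,:,::-1]); np.savez('pics/'+png[:-4]+'.npz',**f); return f
def pts(f):
    K=np.array(f['camera_matrix']);T=np.array(f['world_from_camera']);d=f['depth']
    v,u=np.mgrid[:400,:640]
    P=np.stack([(u-K[0,2])/K[0,0]*d,(v-K[1,2])/K[1,1]*d,d,np.ones_like(d)],-1)
    return (P@T.T)[...,:3]
E
python3 - <<'E'
from h import *
a=grab('top','t0.png');b=grab('side','s0.png')
for f in(a,b):print(f['camera_matrix'],f['world_from_camera'])
s=env.read_state();print({k:np.array(v) for k,v in s.items()})
E
```

```text
[[470.745   0.    315.406]
 [  0.    470.745 199.979]
 [  0.      0.      1.   ]] [[   0.007   -0.983    0.185  390.287]
 [  -1.      -0.009   -0.011   -5.605]
 [   0.013   -0.185   -0.983 1226.195]
 [   0.       0.       0.       1.   ]]
[[438.875   0.    316.149]
 [  0.    438.875 202.225]
 [  0.      0.      1.   ]] [[ -0.975  -0.131   0.179 448.675]
 [ -0.222   0.608  -0.763 632.742]
 [ -0.009  -0.783  -0.621 662.692]
 [  0.      0.      0.      1.   ]]
{'t': array(0.1), 'joint_positions': array([-86.874,  10.397,  92.126,  -0.002,  77.568, -11.821]), 'qd': array([-0.024,  0.031, -0.113,  0.018, -0.004, -0.066]), 'joint_torque': array([  0.001, -44.588, -35.224,  -0.   ,   0.004,   0.   ]), 'ee_pos': array([ 148.275, -555.04 ,  230.485]), 'eef_rot': array([[ 0.966,  0.258, -0.   ],
       [ 0.258, -0.966,  0.002],
       [ 0.   , -0.002, -1.   ]]), 'contact_force': array([0.08 , 0.035, 0.111]), 'wrist_torque': array([-0.043, -0.022, -0.005]), 'grasp_force': array(0.), 'finger_gap': array(1.002)}
```

View pics/t0.png

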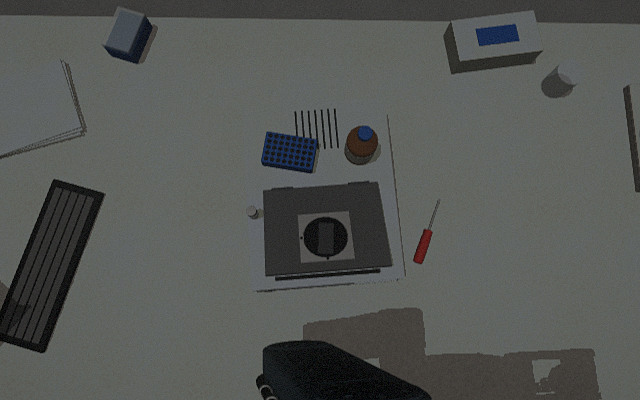

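View pics/s0.png

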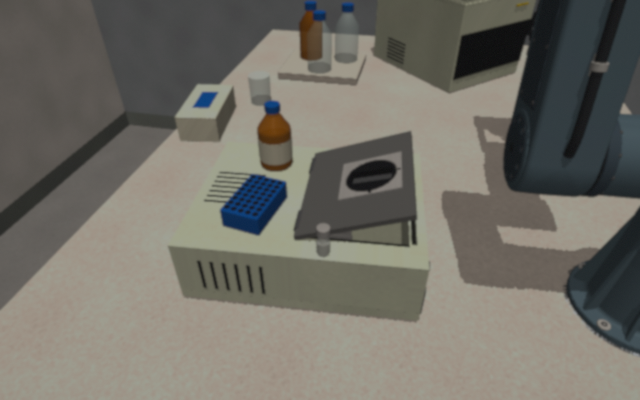

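The top view shows the grey cover with corners near (265,188), (378,182), (391,266) and (265,275). The black fastener is at (325,237), the vial at (252,212) and the screwdriver right of x=415. The side view shows the cover ajar, with its front edge raised at (411,133) and the vial at (323,240).

```bash
python3 - <<'E'
from h import *
f=dict(np.load('pics/t0.npz'));P=pts(f);im=f['frame'].astype(int)
print('edge pix',im[230,280],im[240,310],im[237,325],im[222,340], im[285,330])
m=np.zeros((400,640),np.uint8)
cv2.fillPoly(m,[np.array([[272,195],[372,190],[382,260],[272,268]])],1)
cv2.fillPoly(m,[np.array([[295,208],[352,206],[358,265],[297,267]])],0)
g=P[(m>0)&(f['depth']>0)]
c=np.median(g,0)
for _ in range(3):
    A=np.c_[g[:,:2],np.ones(len(g))];s=np.linalg.lstsq(A,g[:,2],rcond=None)[0];r=g[:,2]-A@s;g=g[abs(r)<4]
n=np.array([-s[0],-s[1],1]);n/=np.linalg.norm(n);print('plane',s,'n',n,'tilt',np.arccos(n[2]),r.std(),len(g))
# cover mask by gray
hsv=cv2.cvtColor(f['frame'],cv2.COLOR_RGB2HSV)
K=f['camera_matrix'];T=f['world_from_camera']
def ray(u,v,s=s):
    d=T[:3,:3]@np.array([(u-K[0,2])/K[0,0],(v-K[1,2])/K[1,1],1]);o=T[:3,3]
    t=(s[2]+s[0]*o[0]+s[1]*o[1]-o[2])/(d[2]-s[0]*d[0]-s[1]*d[1]);return o+t*d
gray=f['frame'].max(2)
for q in[(265,188),(378,182),(391,266),(265,275)]:print('corner',q,ray(*q))
w=np.zeros_like(gray);w[212:262,299:354]=1
dk=((gray<45)&(w>0)).astype(np.uint8)
print(np.bincount(gray[212:262,299:354].ravel()//5))
n_,lab,st,ce=cv2.connectedComponentsWithStats(dk);i=1+np.argmax(st[1:,4]);print(st[i],ce[i],'disc',ray(*((st[i][:2]+st[i][2:4]/2-.5))))
print('det top',np.median(P[275:283,262:268].reshape(-1,3),0),'vial',P[208:216,248:257].reshape(-1,3).max(0),P[206:218,246:258].reshape(-1,3)[:,2].max())
print('bottle',P[134,365],'rack',P[150,290])
big=cv2.resize(f['frame'][170:295,235:415],None,fx=4,fy=4,interpolation=2)[:,:,::-1];cv2.imwrite('pics/c0.png',np.clip(big.astype(float)*1.7,0,255))
E
```

```text
edge pix [45 45 43] [26 28 22] [40 38 39] [34 35 33] [49 50 42]
plane [ -0.347  -0.029 367.272] n [0.328 0.028 0.944] tilt 0.3349994383443091 1.651287453702712 4097
corner (265, 188) [620.927 100.207 148.939]
corner (378, 182) [ 637.429 -164.281  151.001]
corner (391, 266) [ 438.952 -178.465  220.265]
corner (265, 275) [418.144  88.24  219.631]
[ 11  39 110 245 291 181 118 240 216 118  46  43  39  40  57 128 404 359
  61   4]
[ 303  217   45   42 1376] [325.094 236.577] disc [501.211 -38.945 194.561]
det top [411.415  95.619 140.922] vial [574.094 139.24  201.689] 201.68865408410625
bottle [ 710.449 -119.464  281.777] rack [703.521  41.836 183.026][ WARN:0@0.077] global loadsave.cpp:1063 imwrite_ Unsupported depth image for selected encoder is fallbacked to CV_8U.
```

View pics/c0.png

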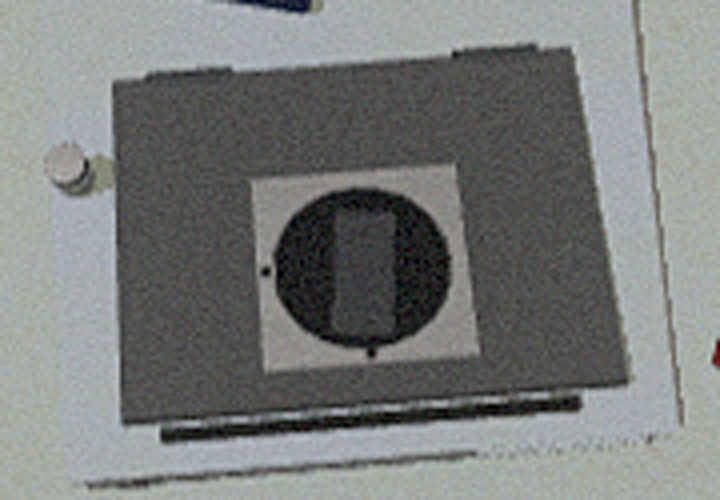

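```bash
python3 -m jog '0 0 -9.38 0 0 0 1;0 0 -9.38 0 0 0 1;0 0 -9.38 0 0 0 1;0 0 -9.38 0 0 0 1;0 0 -9.38 0 0 0 1;0 0 -9.38 0 0 0 1;0 0 -9.38 0 0 0 1;0 0 -9.38 0 0 0 1' 30
python3 -m jog '0 0 0 0.041 0.031 -0.004 1;0 0 0 0.041 0.031 -0.004 1;0 0 0 0.041 0.031 -0.004 1;0 0 0 0.041 0.031 -0.004 1;0 0 0 0.041 0.031 -0.004 1;0 0 0 0.041 0.031 -0.004 1;0 0 0 0.041 0.031 -0.004 1;0 0 0 0.041 0.031 -0.002 1'
```

```text
t: 1.1
ee_pos: [148.3, -555.2, 230.7]
eef_rot: [[-0.005, 1.0, -0.0], [1.0, 0.005, 0.001], [0.001, -0.0, -1.0]]
contact_force: [0.3, -0.6, -0.3]
finger_gap: -0.002
grasp_force: 0.0
t: 2.1
ee_pos: [397.1, -226.1, 261.4]
eef_rot: [[0.001, 1.0, 0.0], [1.0, -0.001, -0.0], [-0.0, 0.0, -1.0]]
contact_force: [0.0, -0.7, -0.4]
finger_gap: 0.002
grasp_force: 0.0
```

```bash
python3 -m jog '0 0 0 0.042 0.032 0 1;0 0 0 0.041 0.033 0 1;0 0 0 0 0 0.03 1;0 0 0 0 0 0.015 1;0 0 0 0 0 0.015 1;0 0 0 0 0 0.015 1;0 0 0 0 0 0.012 1;0 0 0 0 0 0 1'
```

```text
t: 3.1
ee_pos: [460.7, -144.6, 173.2]
eef_rot: [[0.001, 1.0, -0.002], [1.0, -0.001, 0.001], [0.001, -0.002, -1.0]]
contact_force: [0.3, 0.3, 0.9]
finger_gap: -0.002
grasp_force: 0.0
```

```bash
python3 -m jog '0 0 0 0 0 0.01 1;0 0 0 0 0 0.008 1;0 0 0 0 0 0.004 1;0 0 0 0 0 0.002 1;0 0 0 0 0 0 1;0 0 0 0 0 0 1'
```

```text
t: 3.85
ee_pos: [461.3, -144.6, 150.4]
eef_rot: [[0.0, 1.0, -0.0], [1.0, -0.0, 0.0], [0.0, -0.0, -1.0]]
contact_force: [-1.8, 0.5, 3.2]
finger_gap: 0.002
grasp_force: 1.8
```

```bash
python3 -m jog '0 0 0 0 0 0.001 1;0 0 0 0 0 0.001 1;0 0 0 0 0 0 1;0 0 0 0 0 0 1'
python3 -m jog '0 0 0 0 0 0.0005 1;0 0 0 0 0 0.0005 1;0 0 0 0 0 0 1;0 0 0 0 0 0 1'
```

```text
t: 4.35
ee_pos: [461.5, -144.7, 149.8]
eef_rot: [[-0.0, 1.0, -0.0], [1.0, 0.0, -0.0], [-0.0, -0.0, -1.0]]
contact_force: [-7.9, 3.6, 15.1]
finger_gap: -0.002
grasp_force: 7.7
t: 4.85
ee_pos: [461.5, -144.7, 149.7]
eef_rot: [[-0.0, 1.0, -0.0], [1.0, 0.0, -0.0], [-0.0, -0.0, -1.0]]
contact_force: [-10.8, 4.8, 22.5]
finger_gap: -0.003
grasp_force: 11.3
```

The cover is firm on its stop at z=149.7, as expected. I'll lift clear, move towards the robot and look at the slot.

```bash
python3 -m jog '0 0 0 0 0 -0.04 0.6;0 0 0 0 0 -0.04 0.6;0 0 0 -0.03 -0.05 -0.01 0.6;0 0 0 -0.03 -0.05 0 0.6;0 0 0 -0.03 -0.05 0 0.6;0 0 0 0 0 0 0.6'
python3 - <<'E'
from h import *
f=grab('top','t1.png');grab('side','s1.png')
big=cv2.resize(f['frame'][170:320,235:415],None,fx=4,fy=4,interpolation=2)[:,:,::-1];cv2.imwrite('pics/c1.png',np.clip(big.astype(float)*1.7,0,255).astype(np.uint8))
E
```

```text
t: 5.6
ee_pos: [309.0, -236.7, 237.4]
eef_rot: [[0.007, 1.0, 0.0], [1.0, -0.007, -0.001], [-0.001, 0.0, -1.0]]
contact_force: [-0.0, 0.6, 0.5]
finger_gap: 0.397
grasp_force: 0.0
```

View pics/c1.png

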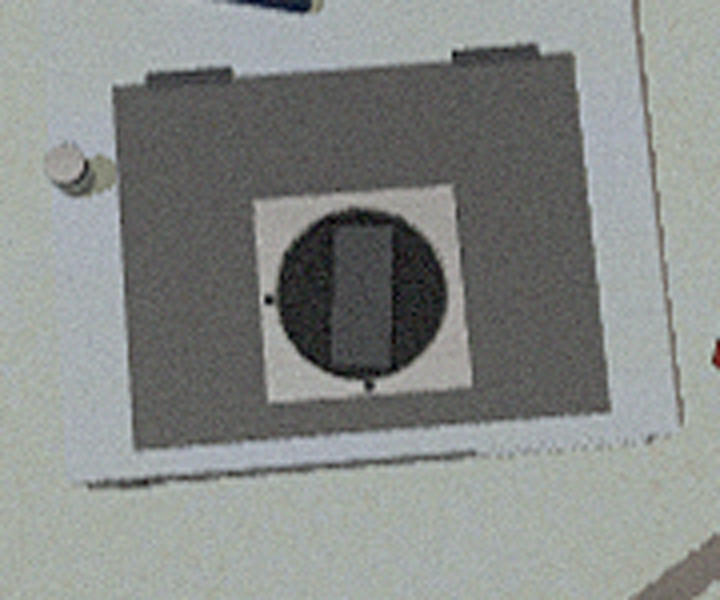

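The cover now lies flat. The fastener disc is centred near crop (362,294), about full-image (325,243), and its slot points almost straight along the image columns.

```bash
python3 - <<'E'
from h import *
f=dict(np.load('pics/t1.npz'));P=pts(f);g=cv2.GaussianBlur(f['frame'].max(2),(3,3),0)
K=f['camera_matrix'];T=f['world_from_camera']
def ray(u,v,z):
    d=T[:3,:3]@np.array([(u-K[0,2])/K[0,0],(v-K[1,2])/K[1,1],1]);o=T[:3,3];return o+(z-o[2])/d[2]*d
# plate: bright square -> disc = dark blob inside
w=g[217:270,299:352]
b=(w<50).astype(np.uint8);n,l,st,c=cv2.connectedComponentsWithStats(b);i=1+np.argmax(st[1:,4]);
cs=cv2.findContours((l==i).astype(np.uint8),0,2)[0];e=cv2.fitEllipse(max(cs,key=len));print('disc',e,ray(e[0][0]+299,e[0][1]+217,153))
t=int(cv2.threshold(w[l==i].reshape(-1,1),0,1,cv2.THRESH_OTSU)[0]);print(t)
m=((w>t)&(w<50)).astype(np.uint8)
yy,xx=np.mgrid[:53,:53];m[(xx-e[0][0])**2+(yy-e[0][1])**2>18.5**2]=0
n,l,st,c=cv2.connectedComponentsWithStats(m);i=1+np.argmax(st[1:,4])
v,u=np.nonzero(l==i);X=np.array([ray(a+299,bb+217,137) for a,bb in zip(u,v)])[:,:2]
r=cv2.minAreaRect(X.astype(np.float32));print('slot',r,X.mean(0))
C=np.cov(X.T);ev,V=np.linalg.eigh(C);d=V[:,1]*np.sign(V[0,1]);print('yaw',np.degrees(np.arctan2(d[1],d[0])))
for z,reg in(('plate',P[250:262,275:295]),('rear',P[200:210,275:290])):print(z,np.median(reg.reshape(-1,3),0))
print('slotdepth',np.median(P[236:250,322:328].reshape(-1,3),0))
E
```

```text
disc ((25.617935180664062, 26.168865203857422), (41.4925537109375, 41.81532287597656), 155.9953155517578) [492.708 -39.457 153.   ]
34
slot ((493.731689453125, -40.86172866821289), (81.16594696044922, 32.40064239501953), 0.02373855747282505) [492.885 -41.176]
yaw -2.522818968729706
plate [464.036  51.511 152.009]
rear [581.874  59.641 150.642]
slotdepth [495.506 -39.576 138.389]
```

```bash
python3 -m jog '0 0 0 0.0392 0.0368 0 0.6;0 0 0 0.0392 0.0368 0 0.6;0 0 0 0.0392 0.0368 0 0.6;0 0 0 0.0392 0.0368 0 0.6;0 0 0 0.0392 0.0368 0 0.6;0 0 0 0 0 0.03 0.6;0 0 0 0 0 0.03 0.6;0 0 0 0 0 0 0.6'; python3 -m jog '0 0 0 0 0 0 0.6'
```

```text
t: 6.7
ee_pos: [494.1, -36.1, 174.6]
eef_rot: [[-0.003, 1.0, -0.005], [1.0, 0.003, 0.002], [0.002, -0.005, -1.0]]
contact_force: [-0.2, -0.2, 0.7]
finger_gap: 0.402
grasp_force: 0.0
t: 6.82
ee_pos: [496.3, -37.9, 178.1]
eef_rot: [[-0.001, 1.0, 0.001], [1.0, 0.001, -0.0], [-0.0, 0.001, -1.0]]
contact_force: [-0.2, 0.3, 0.7]
finger_gap: 0.398
grasp_force: 0.0
```

```bash
python3 -m jog '0 0 0 -0.0025 -0.0035 0 0.6;0 0 0 0 0 0.01 0.6;0 0 0 0 0 0.01 0.6;0 0 0 0 0 0.006 0.6;0 0 0 0 0 0.004 0.6;0 0 0 0 0 0.003 0.6;0 0 0 0 0 0 0.6'; python3 -m jog '0 0 0 0 0 0.003 0.6;0 0 0 0 0 0 0.6'
```

```text
t: 7.7
ee_pos: [491.9, -41.2, 144.1]
eef_rot: [[0.0, 1.0, -0.0], [1.0, -0.0, 0.0], [0.0, -0.0, -1.0]]
contact_force: [-0.1, -0.1, 0.4]
finger_gap: 0.394
grasp_force: 0.0
t: 7.95
ee_pos: [491.9, -41.1, 141.2]
eef_rot: [[0.0, 1.0, -0.0], [1.0, -0.0, 0.0], [0.0, -0.0, -1.0]]
contact_force: [0.4, -0.2, -0.2]
finger_gap: 0.398
grasp_force: 0.0
```

```bash
python3 -m jog '0 0 0 0.0005 0.001 0.002 0.6;0 0 0 0 0 0.001 0.6;0 0 0 0 0 0 0.6'; python3 -m jog '0 0 0 0 0 0.002 0.6;0 0 0 0 0 0 0.6'
```

```text
t: 8.32
ee_pos: [492.9, -40.6, 138.2]
eef_rot: [[0.0, 1.0, -0.0], [1.0, -0.0, 0.0], [0.0, -0.0, -1.0]]
contact_force: [-0.8, -0.1, -0.1]
finger_gap: 0.402
grasp_force: 0.0
t: 8.57
ee_pos: [493.2, -40.7, 136.7]
eef_rot: [[0.0, 1.0, 0.001], [1.0, -0.0, -0.0], [-0.0, 0.001, -1.0]]
contact_force: [-1.4, -0.3, 3.8]
finger_gap: 0.401
grasp_force: 1.7
```

Floor touched at 136.7, as computed. Next I turn clockwise with a light press.

```bash
python3 -m jog '0 0 8 0 0 0.0003 0.6;0 0 8 0 0 0 0.6;0 0 8 0 0 0 0.6;0 0 8 0 0 0 0.6;0 0 0 0 0 0 0.6'; python3 -c "
from h import *;s=env.read_state();print(np.array(s['contact_force']),np.array(s['wrist_torque']))"
```

```text
t: 9.2
ee_pos: [493.6, -41.0, 136.7]
eef_rot: [[0.529, 0.848, 0.002], [0.848, -0.529, -0.001], [0.0, 0.002, -1.0]]
contact_force: [0.3, -0.4, 4.8]
finger_gap: 0.404
grasp_force: 2.5
[ 0.287 -0.387  4.751] [-0.051  0.007 -0.012]
```

```bash
python3 -m jog '0 0 8 0 0 0.0003 0.6;0 0 8 0 0 0 0.6;0 0 8 0 0 0 0.6;0 0 8 0 0 0 0.6;0 0 8 0 0 0 0.6;0 0 8 0 0 0 0.6;0 0 5 0 0 0 0.6;0 0 0 0 0 0 0.6'; python3 -c "
from h import *;s=env.read_state();print(np.array(s['contact_force']),np.array(s['wrist_torque']))"
```

```text
t: 10.2
ee_pos: [492.9, -41.3, 136.4]
eef_rot: [[0.996, 0.089, -0.0], [0.089, -0.996, -0.001], [-0.0, 0.001, -1.0]]
contact_force: [-3.3, -3.1, 8.2]
finger_gap: 0.394
grasp_force: 4.4
[-3.273 -3.109  8.239] [-0.272  0.702 -0.008]
```

```bash
python3 -m jog '0 0 6 0 0 0 0.6;0 0 5 0 0 0 0.6;0 0 3 0 0 0 0.6;0 0 0 0 0 0 0.6;0 0 0 0 0 0 0.6'; python3 -c "
from h import *;s=env.read_state();print(np.array(s['contact_force']),np.array(s['wrist_torque']))"
python3 -m jog '0 0 3 0 0 0 0.6;0 0 0 0 0 0 0.6;0 0 0 0 0 0 0.6'; python3 -c "
from h import *;s=env.read_state();print(np.array(s['contact_force']),np.array(s['wrist_torque']))"
```

```text
t: 10.82
ee_pos: [492.8, -41.2, 136.5]
eef_rot: [[0.988, -0.153, -0.0], [-0.153, -0.988, -0.001], [-0.0, 0.001, -1.0]]
contact_force: [-4.3, -2.0, 9.3]
finger_gap: 0.405
grasp_force: 4.6
[-4.328 -2.009  9.276] [-0.289  0.755 -0.013]
t: 11.2
ee_pos: [492.9, -41.2, 136.5]
eef_rot: [[0.979, -0.205, -0.0], [-0.205, -0.979, -0.001], [0.0, 0.001, -1.0]]
contact_force: [-3.6, -1.5, 8.8]
finger_gap: 0.401
grasp_force: 4.4
[-3.63  -1.527  8.842] [-0.295  0.738 -0.036]
```

```bash
python3 - <<'E'
from h import *
f=grab('top','t2.png')['frame'][200:290,260:390];g=grab('side','s2.png')['frame'][100:260,270:470]
o=lambda x,s:np.clip(cv2.resize(x,s,interpolation=2)[:,:,::-1].astype(float)*1.5,0,255).astype(np.uint8)
cv2.imwrite('pics/c2.png',np.hstack([o(f,(390,300)),o(g,(400,300))]))
E
```

```text
(no output)
```

View pics/c2.png

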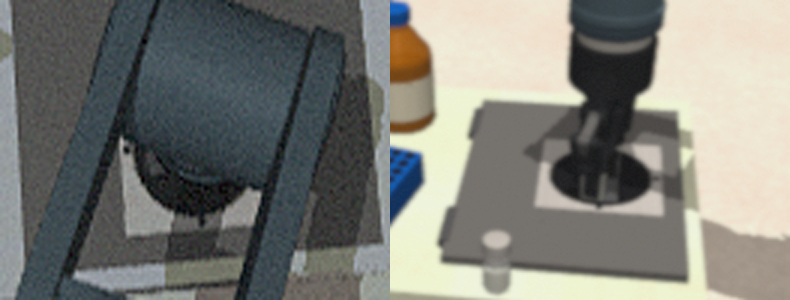

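The arm hides most of the disc in both halves of the picture. In the side half, the slot around (598,178) already runs roughly parallel to the front edge, so the fastener has turned. I'll continue to the stop.

```bash
for i in 1; do :; done; python3 -m jog '0 0 4 0 0 0 0.6;0 0 0 0 0 0 0.6;0 0 0 0 0 0 0.6'; python3 -c "
from h import *;s=env.read_state();print(np.array(s['contact_force']),np.array(s['wrist_torque']))"
python3 -m jog '0 0 4 0 0 0 0.6;0 0 0 0 0 0 0.6;0 0 0 0 0 0 0.6'; python3 -c "
from h import *;s=env.read_state();print(np.array(s['contact_force']),np.array(s['wrist_torque']),s['joint_torque'],s['joint_positions'])"
```

```text
t: 11.68
ee_pos: [493.0, -40.8, 136.4]
eef_rot: [[0.962, -0.271, 0.0], [-0.271, -0.962, -0.001], [0.0, 0.001, -1.0]]
contact_force: [-3.0, -0.8, 8.7]
finger_gap: 0.401
grasp_force: 13.2
[-3.015 -0.81   8.741] [-0.07   0.607  0.4  ]
t: 12.05
ee_pos: [492.8, -39.7, 136.3]
eef_rot: [[0.942, -0.335, -0.001], [-0.335, -0.942, 0.0], [-0.001, -0.0, -1.0]]
contact_force: [-1.9, 4.6, 8.8]
finger_gap: 0.396
grasp_force: 47.1
[-1.869  4.582  8.781] [0.535 0.672 1.719] [ -3.93  -33.486 -29.709  -0.01   -1.314   1.735] [-18.4     6.457 108.366   0.016  65.212  91.163]
```

The stop is reached, with torque rising to 1.7 N m. I'll ease back within the slack, lift out and check.

```bash
python3 -m jog '0 0 -8 0 0 0 0.6;0 0 -10 0 0 0 0.6;0 0 0 0 0 0 0.6;0 0 0 0 0 -0.01 0.6;0 0 0 0 0 -0.02 0.6;0 0 0 0 0 -0.05 0.6;0 0 0 0 0 -0.03 0.6'
python3 -m jog '0 0 0 -0.045 0.03 0 0.6;0 0 0 -0.045 0.03 0 0.6;0 0 0 -0.045 0.03 0 0.6;0 0 0 -0.045 0.03 0 0.6;0 0 0 0 0 0 0.6;0 0 0 0 0 0 0.6'
python3 - <<'E'
from h import *
f=grab('top','t3.png');big=cv2.resize(f['frame'][170:320,235:415],None,fx=4,fy=4,interpolation=2)[:,:,::-1];cv2.imwrite('pics/c3.png',np.clip(big.astype(float)*1.7,0,255).astype(np.uint8))
K=f['camera_matrix'];T=f['world_from_camera']
def ray(u,v,z):
    d=T[:3,:3]@np.array([(u-K[0,2])/K[0,0],(v-K[1,2])/K[1,1],1]);o=T[:3,3];return o+(z-o[2])/d[2]*d
g=cv2.GaussianBlur(f['frame'].max(2),(3,3),0);w=g[217:270,299:352]
m=((w>34)&(w<50)).astype(np.uint8);yy,xx=np.mgrid[:53,:53];m[(xx-25.6)**2+(yy-26.2)**2>18.5**2]=0
n,l,st,c=cv2.connectedComponentsWithStats(m);i=1+np.argmax(st[1:,4]);v,u=np.nonzero(l==i)
X=np.array([ray(a+299,b+217,137) for a,b in zip(u,v)])[:,:2];V=np.linalg.eigh(np.cov(X.T))[1][:,1];V=V*-np.sign(V[1])
print('slot yaw',np.degrees(np.arctan2(V[1],V[0])),X.mean(0),len(X))
E
```

```text
t: 12.92
ee_pos: [493.4, -40.7, 248.2]
eef_rot: [[0.999, -0.033, 0.002], [-0.033, -0.999, -0.0], [0.002, 0.0, -1.0]]
contact_force: [0.1, -0.1, -0.7]
finger_gap: 0.399
grasp_force: 0.0
t: 13.68
ee_pos: [309.1, -154.3, 246.0]
eef_rot: [[0.999, -0.036, 0.001], [-0.036, -0.999, -0.0], [0.001, 0.0, -1.0]]
contact_force: [0.8, 0.6, -0.0]
finger_gap: 0.401
grasp_force: 0.0
slot yaw -84.56593165993884 [493.87  -41.287] 488
```

View pics/c3.png

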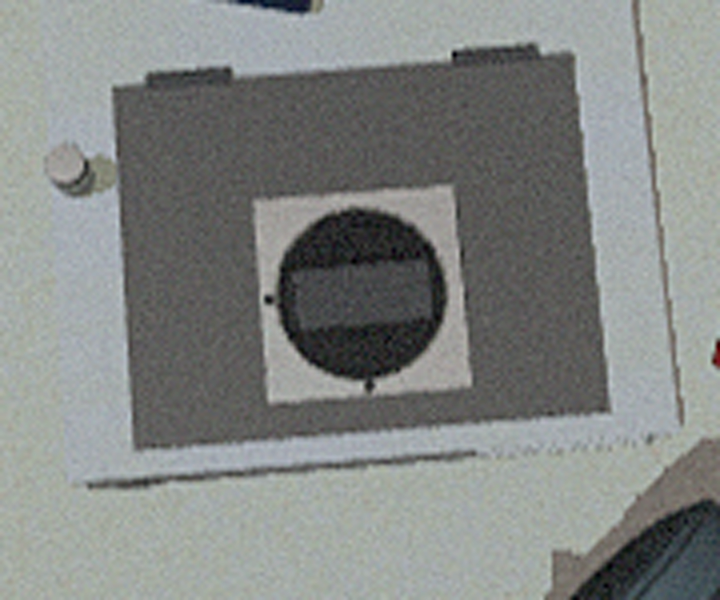

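The slot, centred at crop (363,294), now lies parallel to the front edge: yaw −84.6° against −85.8° expected. The cover is flat and the vial hasn't moved.

```bash
python3 -c "
from h import *;print(ticket.sign_off())"
```

```text
the job is handed in; nothing more can be done
None
```

The cover is down on its gasket, the fastener is turned clockwise to its stop and the arm is clear; I handed the job in at about 14 s, and the sign-off returned no verdict.

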